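# Pull the sprung retaining ring off a wheel spindle with a hooked pick

## Task

Free the brass wheel on the green fixture for removal: with the yellow-handled hooked pick from the wooden rack (not with the fingers), hook the red retaining ring by its pull loop and lift it straight up out of its groove on the spindle. Carry it clear of the fixture on the hook, then hang the pick back upright in its slot in the rack and let go. The ring may stay hanging on the hook or lie on the bench, but must not fall to the floor.

Things in the scene. Friction and masses are not known exactly. Their poses are not given: they have to be found in the camera images.
- pick: Yellow-handled hooked pick hanging in either rack slot (other slot: blue straight scriber, top 40 mm over the plate). Origin: underside centre of its collar (27 across, 5 thick), on the plate; z up. Handle 18x18 mm square to x, y; z 5 to 60 mm. 6 mm shank down to z=-60; there a 5 mm toe runs to x=+22, its end turned up (tip 7 mm over the toe's centreline). Loop rides near x=+11. 60 g.
- ring: Red sprung ring, 6 mm thick (x), 38 wide (y), 30 g. Origin: on spindle axis when seated; x along spindle as fixture's, z up. Jaws reach z=-15. Pull loop on top: eye open through in x, 28 mm wide, clear z=14 to 34 mm, top bar centred z=36.5. A straight upward pull of 5 to 9 N snaps it off within 15 mm; lift 30+ to clear. It then hangs loose on the hook, to 50 mm below the toe.
- fixture: Fixed green fixture, base 104x64x10 mm. Origin: on the bench under the groove. Spindle axis at z=50 mm along x, free end to -x. Groove x -5 to 5; end flange 25 mm dia x -15 to -5; sleeve 25 dia x 5 to 24; brass wheel 58 dia x 24 to 34; post to x=58, 62 high. Above flange and sleeve is free: a toe pointing +x enters the ring's eye from the flange side, moving +x.
- rack: Fixed wooden rack. Origin: on the bench, midway between slots; x to its back. Plate top z=130 mm, 8 thick, x -24 to 57, 134 wide. Two 16 mm slots at y=+40 and -40, open to the front (-x), ending at x=12; tools hang at x=0, collar on plate. Back wall at x=45 below the plate. Lift a tool 8+ mm, draw it 60 mm to -x; return likewise, toe to the back.
Mind the look-alikes: they are no part of the job. What is shaped like the pick but pink is not meant.

How it is judged:
By the outcome, as a careful person would: the job done as asked, in the order asked, and still so for the second after the job is handed in, with the robot touching nothing.
It also fails if it takes over 51 s, if anything falls off the work surface, if the arm or the gripper's body presses on something with over 40 N, if the wrist force passes 120 N, or if a joint passes its speed limit or range.

## Robot

A 6-joint arm with a two-finger parallel gripper is mounted at the origin on a cart in front of the work surface, level with it; the furniture and walls round the work are solid. World frame = base frame: x ahead of the robot, y to its left, z up, the work surface at z = 0. Lengths are in m, angles in rad, forces in N, time in s.
With the tool pointing down it reaches from about 0.35 to 0.775 m from the base axis. Payload 5.5 kg.
Tool frame: the origin (TCP) lies at the very end of the fingers, on their centre line; the grasp point (between the pads) lies 19 mm behind it; z points along the fingers, y is the line along which they close (so a half turn about z gives the same grasp; the last joint's range is limited). The gripper opens to 85 mm and grips with 20 to 120 N. Pads are 22 mm wide; open, the fingers measure 114 mm over their backs; the gripper's body (76 mm by 85 mm) begins 54 mm behind the grasp point. The pads swing forward as they close: fully open they stand 13 mm farther back than shut.
Start: joints at [1.167, 0.313, 0.046, 1.304, 0, 1.431], TCP at [0.15, 0.555, 0.21] pointing down, gripper open.
Joint ranges: [-2.76, 2.76], [-0.86, 1.69], [-1.03, 1.26], [-2.2, 2.34], [-1.47, 1.5], [-3.14, 3.14]. Speed limits (rad/s): [2.57, 2.57, 3.14, 3.14, 3.14, 3.14].

## Interface

Orientations are given as a unit quaternion [w, x, y, z].
In Python, from workcell import env, cams, ticket, spotter gives the robot as it stands.
- The arm moves only by the tool jog_arm, never from a script. Its argument "increments" is a list that holds one entry, the list of rows, each a list of 7 numbers: the shift along the tool's x, y, z in units of 0.25 m (1.0 is 0.25 m), then the turn, a rotation vector about the tool's x, y, z in units of 180 degrees (1.0 is 180 degrees), then the closure in counts, from 0 (fully open) to 255 (shut). A call has 1 to 20 rows; each row shifts and turns the commanded pose from where the row before left it, along the tool's axes as they then stand; what a row does not reach is not made up. A row lasts 1/10 s, in which the tool goes at most 50 mm and 8.59 degrees, less where a joint would pass 70% of its speed; a pose out of reach is approached as far as the arm can. A call with a number of a shift or a turn outside -1 to 1 is refused whole. A call with a gripper value outside its range is refused whole. The fingers move at their own pace and stop on an object; "force" is the grip in N (left out, the last holds). Time passes only in rows, so rows that do not move let the fingers close. It gives the time, the measured TCP pose, the force, the opening and the grip force at its end, in the units of the state.
- env.get_state(): the state, without advancing time (a new reading comes with each control period).
- cams.read_camera(name): name is "scene" or "side" or "wrist"; returns a dict with "pixels" (400x640x3 uint8, red, green, blue), "fx", "fy", "cx", "cy" (pixels), "xyz" and "attitude" of the camera in the world; the wrist camera has in their place "mount" (4x4, takes a point from camera to tool coordinates, whose origin is the TCP and whose axes are the flange's). Camera axes: x right, y down, z forward; pixel columns grow to the right and rows downward; lengths in m; the calibration is good to about 2 mm. A picture is of the moment at which its call begins: read the wrist's pose just before it. There is no depth.
- ticket.hand_in(): hands the job in; it is judged then, once.
Trained networks look in the newest picture that a camera, given by its name, has taken for a name from the list of things; names that differ only in an ending like _2 or _b are one class to them, and where a whole thing is asked for, a point or a joint stands for the part that bears it (a point fixed in the world has none). Each returns a list of dicts, best first, with "conf" (0 to 1); they miss things now and then, are a little off and sometimes report something else, mostly with a low value. They report only what shows in the picture. A call takes as long as a camera call. They do not tell look-alikes from the thing itself.
- spotter.find_in(target, camera): "uv" ([column, row] in pixels, amid what is visible of it).
- spotter.cut_out(target, camera): "region" (400x640 bool, what is visible of it) and "uv" ([column, row] in pixels, amid what is visible of it).
- spotter.landmark_of(target, camera): "uv" ([column, row] in pixels: a listed point, or the origin of a listed thing).
The state is a dict: "clock": time; "joint_pos": joint angles; "qvel": joint speeds; "tau": joint torques, N m; "tcp_pos": TCP position; "orientation": TCP orientation; "wrist_force": force on the tool from outside, world axes, zero at the start; "ft_torque": the same for the moment, N m; "finger_gap": finger opening in m; "grip_force": force on a finger pad.
Only numpy, scipy, OpenCV 4.12 (cv2) and the standard library are available. Lean on these libraries where they do the work, as an engineer would, in place of code of your own. Each camera call takes 0.05 s, during which the arm holds its last target. There are 200 camera calls.

## Working session

There is one attempt and no reset: what is moved stays moved. The work goes in short steps, Python scripts to look and compute and a tool call to move; the robot and the scene stay as the last step left them, time stands still between calls to the robot, and variables do not carry over. Pictures are saved under pics/ and viewed, at most 10 in all, crops included, and the job is handed in when it is done.

Besides the shell and the picture viewer there is one more tool, called after "Emit:" as a command line: name --argument value ..., lists and objects as JSON in quotes. jog_arm: Moves the arm, as the interface text tells. Shifts and turns lie within -1 to 1; 1 stands for 0.25 m of shift or 180 degrees of turn. Its arguments: {"type":"object","properties":{"increments":{"type":"array"},"force":{"type":"number"}},"required":["increments"]}

```bash
ls; mkdir -p pics
python3 - <<'E'
from workcell import env,cams,spotter
import cv2,numpy as np
s=env.get_state();print({k:np.round(v,3).tolist() for k,v in s.items()})
ims=[]
for c in ["scene","side"]:
    d=cams.read_camera(c);print(c,d["fx"],d["fy"],d["cx"],d["cy"],d["xyz"],d["attitude"])
    im=d["pixels"][:,:,::-1]; cv2.imwrite(f"pics/{c}0.png",im)
    for t in ["pick","ring","fixture","rack"]:
        print(t,[(np.round(r["uv"]).tolist(),round(r["conf"],2)) for r in spotter.landmark_of(t,c)])
E
```

```text
pics
{'clock': 0.0, 'joint_pos': [1.167, 0.314, 0.045, 1.304, -0.0, 1.431], 'qvel': [-0.001, 0.0, -0.001, -0.001, 0.0, 0.002], 'tau': [-0.0, -48.063, 29.853, 0.019, -0.0, -0.0], 'tcp_pos': [0.15, 0.555, 0.209], 'orientation': [-0.0, 0.132, 0.991, -0.001], 'wrist_force': [0.425, 0.442, 0.717], 'ft_torque': [0.03, 0.069, 0.025], 'grip_force': 0.0, 'finger_gap': 0.085}
scene 454.8398364150403 454.8398364150403 326.7972097007253 202.82413117801428 [0.24297127 0.40265575 0.85075339] [ 0.09227605 -0.26318326  0.89551834 -0.34679476]
pick [([354.0, 153.0], 0.81), ([384.0, 157.0], 0.77)]
ring [([273.0, 274.0], 0.52)]
fixture [([275.0, 284.0], 0.91)]
rack [([342.0, 203.0], 0.97)]
side 517.2102265971092 517.2102265971092 315.70999620235847 199.28381631756093 [0.29478324 0.23827002 0.93650724] [ 0.08594103 -0.27963103  0.91821287 -0.26703135]
pick [([344.0, 143.0], 0.77), ([380.0, 141.0], 0.55), ([333.0, 198.0], 0.26)]
ring [([251.0, 298.0], 0.64)]
fixture [([254.0, 305.0], 0.9)]
rack [([332.0, 195.0], 0.68)]
```

View pics/scene0.png

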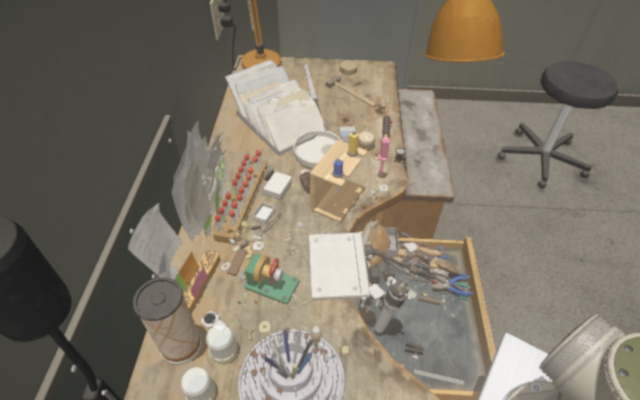

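View pics/side0.png

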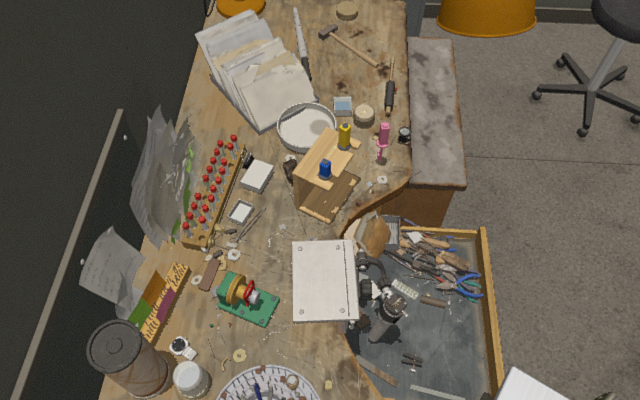

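Scene: yellow pick at about (354,145) in the rack slot farther from the robot, blue scriber at (338,168), pink look-alike at (384,155), fixture at (270,280) with the ring near (273,270). I'll triangulate and zoom.

```bash
cat > h.py <<'E'
from workcell import env,cams,spotter
import cv2,numpy as np
from scipy.spatial.transform import Rotation as R
from scipy.optimize import least_squares
def rot(q): return R.from_quat([q[1],q[2],q[3],q[0]]).as_matrix()
def cam(name):
    s=env.get_state(); d=cams.read_camera(name)
    K=np.array([[d["fx"],0,d["cx"]],[0,d["fy"],d["cy"]],[0,0,1]])
    if name=="wrist":
        M=np.array(d["mount"]); Rt=rot(s["orientation"]); Rc=Rt@M[:3,:3]; p=Rt@M[:3,3]+np.array(s["tcp_pos"])
    else: Rc=rot(d["attitude"]); p=np.array(d["xyz"])
    return dict(K=K,R=Rc,p=p,im=d["pixels"][:,:,::-1].copy())
def proj(c,X):
    x=(np.atleast_2d(X)-c["p"])@c["R"]@c["K"].T; return x[:,:2]/x[:,2:]
def onz(c,uv,z):
    d=c["R"]@np.linalg.solve(c["K"],[uv[0],uv[1],1]); return c["p"]+d*(z-c["p"][2])/d[2]
def tri(cs,uvs):
    A=0;b=0
    for c,uv in zip(cs,uvs):
        d=c["R"]@np.linalg.solve(c["K"],[uv[0],uv[1],1]);d/=np.linalg.norm(d);P=np.eye(3)-np.outer(d,d);A=A+P;b=b+P@c["p"]
    return np.linalg.solve(A,b)
E
python3 - <<'E'
from h import *
a=cam("scene");b=cam("side")
for n,u,v in [("pick",(354,153),(344,143)),("pink",(384,157),(380,141)),("ring",(273,274),(251,298)),("fix",(275,284),(254,305)),("rack",(342,203),(332,195))]:
    print(n,tri([a,b],[u,v]).round(3),[onz(c,w,{"pick":.13,"ring":.05}.get(n,0)).round(3) for c,w in((a,u),(b,v))])
def crop(c,x,y,w,h,s): return cv2.resize(c["im"][y:y+h,x:x+w],None,fx=s,fy=s,interpolation=cv2.INTER_CUBIC)
top=np.hstack([crop(a,290,115,100,75,4),crop(b,280,110,100,75,4)])
bot=np.hstack([crop(a,230,240,80,60,5),crop(b,205,260,80,60,5)])
cv2.imwrite("pics/z1.png",np.vstack([top,bot]))
c=cam("wrist");cv2.imwrite("pics/w1.png",c["im"]);print(c["p"],c["R"][:,2])
E
```

```text
pick [ 0.62  -0.336  0.117] [array([ 0.612, -0.323,  0.13 ]), array([ 0.616, -0.326,  0.13 ])]
pink [ 0.581 -0.428  0.054] [array([ 0.6  , -0.486,  0.   ]), array([ 0.602, -0.468,  0.   ])]
ring [0.596 0.019 0.062] [array([0.605, 0.014, 0.05 ]), array([0.597, 0.014, 0.05 ])]
fix [0.598 0.015 0.018] [array([0.609, 0.008, 0.   ]), array([0.6 , 0.01, 0.  ])]
rack [ 0.624 -0.301 -0.034] [array([ 0.609, -0.274,  0.   ]), array([ 0.613, -0.282,  0.   ])]
[0.08639306 0.5719488  0.37339503] [ 0.25239135 -0.06811568 -0.96522477]
```

View pics/z1.png

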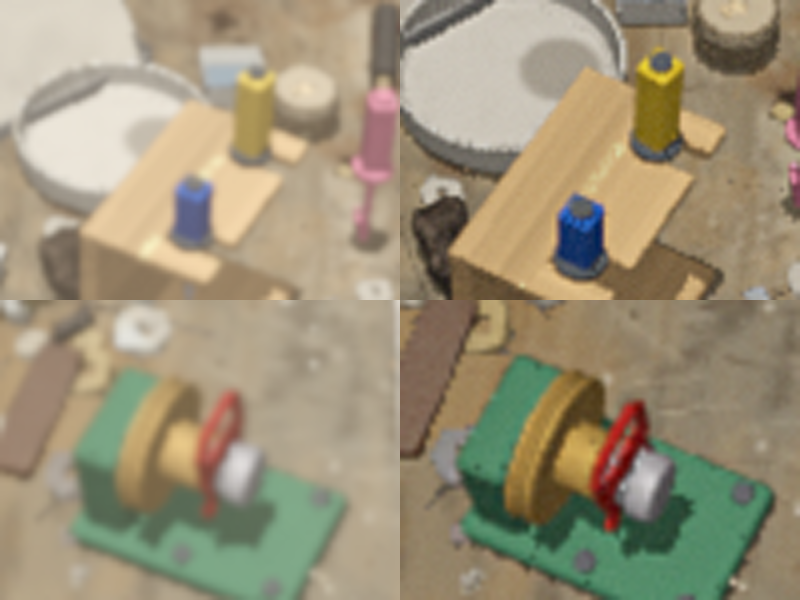

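View pics/w1.png

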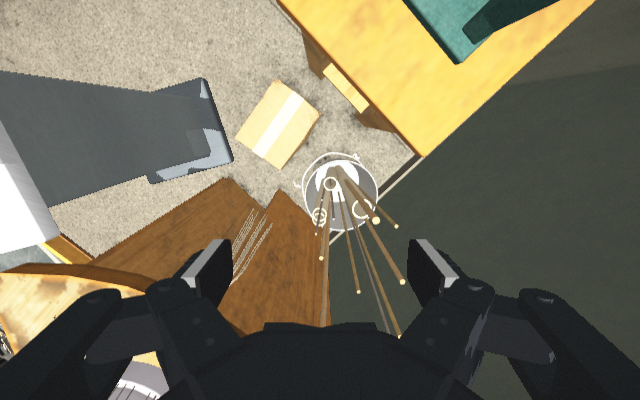

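The crops show the rack plate corners and both slots clearly (yellow pick in the slot farther from the robot's left side) and the ring seated behind the silver flange, with the spindle's free end toward the lower right. The wrist view shows only bench edge and floor. I'll fit the poses from the corners.

Run:
```python
from h import *
a=cam("scene");b=cam("side")
def fit(obs,x0):
    def T(p,L): c,s=np.cos(p[2]),np.sin(p[2]);L=np.array(L);return np.array([p[0]+c*L[0]-s*L[1],p[1]+s*L[0]+c*L[1],L[2]])
    f=lambda p:np.concatenate([(proj(c,T(p,L))[0]-uv) for L,us in obs for c,uv in zip((a,b),us) if uv is not None])
    return min((least_squares(f,[*x0,y]) for y in np.arange(0,6.3,.8)),key=lambda r:r.cost)
# rack
bn,bf,ff,fn=[(311.2,172.5),(293,171.2)],[(336.2,140),(326.2,127.5)],[(366.2,152.5),(361.2,142.5)],[(343.7,182.5),None]
tf,tn=[(360.7,159.5),(353.2,155)],[(349.5,175),(338.7,176.2)]
for s in(1,-1):
    o=[((.057,-.067*s,.13),bf),((.057,.067*s,.13),bn),((-.024,-.067*s,.13),ff),((-.024,.067*s,.13),fn),((-.024,-.032*s,.13),tf),((-.024,.032*s,.13),tn)]
    r=fit(o,(.6,-.27));print("rack",s,r.x.round(4),r.cost,r.fun.round(1))
o=[((-.015,0,.05),[(280,274),(256.6,297.4)]),((0,0,.089),[(277,258.4),(253,280.6)]),((.029,0,.05+.029),[(265,256),(0,0)]),]
o=o[:2]
for s in(1,-1):
  q=o+[((-.046,.032*s,.01),[(299,280),(280,298)]),((-.046,-.032*s,.01),[(290,301),(268,321)]),((.058,-.032*s,.005),[(245,287),(218,305)])]
  r=fit(q,(.6,.01));print("fix",s,r.x.round(4),r.cost,r.fun.round(1))
```

```text
rack 1 [ 0.6082 -0.2808  6.3602] 16.162400294250787 [ 1.3 -0.4 -0.2 -1.4 -0.6  0.6 -0.9  1.7  1.5 -2.2  0.4 -1.2 -1.2  3.
  0.8 -0.5  0.3 -1.5 -0.   0.8 -0.7  0.6]
rack -1 [ 0.6273 -0.2923  2.1227] 5737.8685373245235 [ 35.4  35.6  38.2  49.1   1.1   1.8   1.1   3.4   3.6  -0.8   2.8   0.8
 -30.2 -32.   -5.6  -8.1  -6.8 -12.2 -21.3 -24.2 -24.5 -34.3]
fix 1 [0.5947 0.0212 0.9628] 1500.78529214797 [  1.8   2.4   0.8   1.3  -3.4   9.7  -6.1  12.6   2.8  14.1   0.8  18.2
   1.5 -30.6   1.9 -34.7   0.8   0.1  -0.    1. ]
fix -1 [6.0450e-01 6.0000e-03 6.4612e+00] 55.44497035525599 [ 2.  -0.3  1.2 -2.2 -2.7  2.1 -5.1  3.   3.5 -2.9  2.1 -3.1 -0.2  0.2
 -1.   3.9  0.9 -1.2  0.2 -0.6]
```

Emit:
jog_arm --increments '[[[0, 0, -0.12, 0, 0, -0.0363, 0], [0, 0, -0.12, 0, 0, -0.0363, 0], [0, 0, -0.12, 0, 0, -0.0363, 0], [-0.082, -0.165, 0, 0, 0, 0, 0], [-0.082, -0.165, 0, 0, 0, 0, 0], [-0.082, -0.165, 0, 0, 0, 0, 0], [-0.082, -0.165, 0, 0, 0, 0, 0], [-0.082, -0.165, 0, 0, 0, 0, 0], [-0.082, -0.165, 0, 0, 0, 0, 0], [-0.082, -0.165, 0, 0, 0, 0, 0], [-0.082, -0.165, 0, 0, 0, 0, 0], [-0.082, -0.165, 0, 0, 0, 0, 0], [-0.082, -0.165, 0, 0, 0, 0, 0], [-0.082, -0.165, 0, 0, 0, 0, 0], [-0.082, -0.165, 0, 0, 0, 0, 0], [-0.082, -0.165, 0, 0, 0, 0, 0], [-0.082, -0.165, 0, 0, 0, 0, 0], [0, 0, 0, 0, 0, 0, 0], [0, 0, 0, 0, 0, 0, 0]]]'

```text
clock: 2.65
tcp_pos: [0.4813, 0.001, 0.2996]
orientation: [-0.001, -0.038, 0.999, 0.0]
wrist_force: [-0.2, 0.0, -0.4]
finger_gap: 0.0851
grip_force: 0.0
```

Run:
```python
from h import *
s=env.get_state();print({k:np.round(s[k],4).tolist() for k in("clock","joint_pos","tcp_pos","orientation","wrist_force")})
c=cam("wrist");np.savez("w2.npz",**c)
for t in("ring","fixture"):
    print(t,[(np.round(r["uv"],1).tolist(),round(r["conf"],2)) for r in spotter.landmark_of(t,"wrist")])
    r=spotter.cut_out(t,"wrist")
    for q in r: ys,xs=np.nonzero(q["region"]);print(xs.min(),xs.max(),ys.min(),ys.max())
cv2.imwrite("pics/w2.png",c["im"])
```

```text
{'clock': 2.65, 'joint_pos': [-0.1652, 0.12, 0.018, 1.4699, 0.0004, -0.2409], 'tcp_pos': [0.4813, 0.001, 0.2996], 'orientation': [-0.0005, -0.0379, 0.9993, 0.0003], 'wrist_force': [-0.2444, 0.0122, -0.4169]}
ring [([318.6, 238.8], 0.66), ([143.8, 224.6], 0.58)]
fixture [([319.7, 230.0], 0.7)]
298 341 206 280
```

View pics/w2.png

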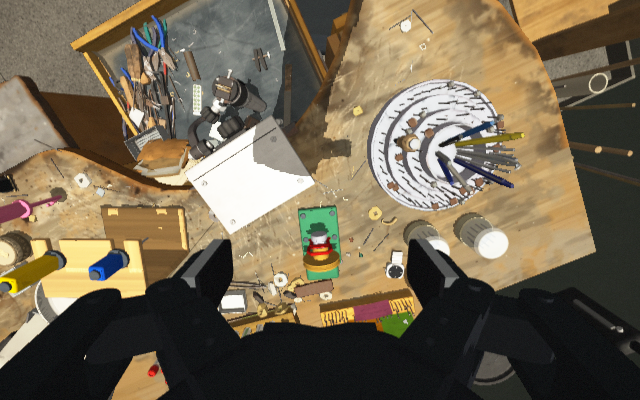

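The wrist view shows the fixture at (320,240), flange toward image top, and the rack with yellow and blue handles at left. I'll zoom on the fixture and fit.

Run:
```python
from h import *
c=dict(np.load("w2.npz"))
A=cv2.resize(c["im"][200:290,285:355],None,fx=5,fy=5,interpolation=cv2.INTER_CUBIC)
s=cam("side")
B=cv2.resize(s["im"][262:337,205:295],None,fx=5,fy=5,interpolation=cv2.INTER_CUBIC)
B=cv2.copyMakeBorder(B,0,75,0,0,cv2.BORDER_CONSTANT)
cv2.imwrite("pics/z2.png",np.hstack([A,B]))
for p in [(.6,.01,.05),(.589,.008,.05)]: print(proj(c,p))
print(c["p"],c["R"].round(3))
```

```text
[[319.70490461 241.068984  ]]
[[318.94828281 234.31046983]]
[ 0.41583066 -0.00446338  0.46301293] [[-0.077  0.963  0.26 ]
 [ 0.997  0.074  0.02 ]
 [ 0.     0.26  -0.966]]
```

View pics/z2.png

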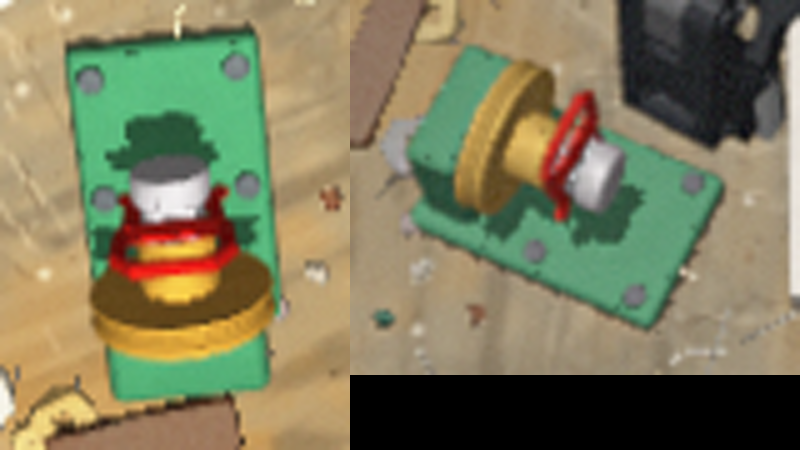

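```bash
cat > fixfit.py <<'E'
from h import *
c=dict(np.load("w2.npz"));b=cam("side");a=cam("scene")
def T(p,L): k,s=np.cos(p[2]),np.sin(p[2]);return np.array([p[0]+k*L[0]-s*L[1],p[1]+s*L[0]+k*L[1],L[2]])
O=[(c,(-.046,-.032,.01),(298.4,209.4)),(c,(-.046,.032,.01),(336.4,207)),(c,(.058,0,.062),(323.1,278.8)),(c,(0,0,.0865),(320,253.8)),
(b,(-.046,-.032,.01),(280,299)),(b,(-.046,.032,.01),(265.4,327.6)),(b,(.058,.032,.005),(217.6,305)),(b,(0,0,.0865),(251.6,282.6)),
(a,(-.046,-.032,.01),(299,280)),(a,(-.046,.032,.01),(290,301)),(a,(0,0,.0865),(277,259.5))]
for S in (O,O[:4],O[4:8],O[8:]):
    r=least_squares(lambda p:np.concatenate([proj(k,T(p,L))[0]-uv for k,L,uv in S]),[.6,.01,.17],loss="soft_l1")
    print(r.x.round(4),r.cost.round(1),r.fun.round(1))
E
python3 fixfit.py
```

```text
[0.6036 0.0098 0.1545] 21.3 [-0.8 -1.1  0.4 -1.6 -0.8  2.2 -0.6  0.3  1.4 -1.6  0.1 -0.4 -0.3  0.4
 -4.5  3.5  2.9 -1.  -1.5  2.1 -3.4  3.3]
[0.6039 0.0106 0.1644] 3.1 [-0.6 -0.7  0.6 -1.6  0.1  2.4 -0.1  0.5]
[0.6028 0.0093 0.1286] 7.4 [ 2.  -0.9 -0.1  0.   0.2 -0.4 -3.9  3.5]
[0.6024 0.0012 0.0684] 6.4 [ 5.9 -1.7 -0.7  0.3 -0.4  0.6]
```

Emit:
jog_arm --increments '[[[-0.0222, -0.163, 0.01, 0, 0, 0, 0], [-0.0222, -0.163, 0.01, 0, 0, 0, 0], [-0.0222, -0.163, 0.01, 0, 0, 0, 0], [-0.0222, -0.163, 0.01, 0, 0, 0, 0], [-0.0222, -0.163, 0.01, 0, 0, 0, 0], [-0.0222, -0.163, 0.01, 0, 0, 0, 0], [-0.0222, -0.163, 0.01, 0, 0, 0, 0], [-0.0222, -0.163, 0.01, 0, 0, 0, 0], [0, 0, 0, 0, 0, 0, 0], [0, 0, 0, 0, 0, 0, 0]]]'

```text
clock: 4.05
tcp_pos: [0.5509, -0.3199, 0.279]
orientation: [-0.001, -0.039, 0.999, 0.001]
wrist_force: [-0.5, -0.0, -0.1]
finger_gap: 0.0853
grip_force: 0.0
```

Run:
```python
from h import *
s=env.get_state();print({k:np.round(s[k],4).tolist() for k in("clock","joint_pos","tcp_pos","orientation","wrist_force")})
c=cam("wrist");np.savez("w3.npz",**c)
for t in("pick","rack"):
    print(t,[(np.round(r["uv"],1).tolist(),round(r["conf"],2)) for r in spotter.landmark_of(t,"wrist")])
k,q=np.cos(.077),np.sin(.077)
for L in [(0,-.04,.13),(0,-.04,.19),(.057,-.067,.13),(.057,.067,.13),(-.024,-.067,.13),(-.024,.067,.13),(-.024,-.048,.13),(-.024,-.032,.13),(-.024,.032,.13),(-.024,.048,.13)]:
    p=(.6082+k*L[0]-q*L[1],-.2808+q*L[0]+k*L[1],L[2]);uv=proj(c,p)[0];print(L,uv.round(1))
cv2.imwrite("pics/w3.png",cv2.resize(c["im"][170:370,190:460],None,fx=2.9,fy=2.9,interpolation=cv2.INTER_CUBIC))
```

```text
{'clock': 4.05, 'joint_pos': [-0.6523, 0.4412, 0.4005, 1.532, 0.0004, -0.7295], 'tcp_pos': [0.5509, -0.3199, 0.279], 'orientation': [-0.0006, -0.0386, 0.9993, 0.0007], 'wrist_force': [-0.5004, -0.0005, -0.1055]}
pick [([312.3, 235.3], 0.81)]
rack []
(0, -0.04, 0.13) [315.  229.9]
(0, -0.04, 0.19) [314.1 253.8]
(0.057, -0.067, 0.13) [292.5 274.4]
(0.057, 0.067, 0.13) [404.5 274.5]
(-0.024, -0.067, 0.13) [290.9 209.9]
(-0.024, 0.067, 0.13) [410.1 210. ]
(-0.024, -0.048, 0.13) [307.8 210. ]
(-0.024, -0.032, 0.13) [322. 210.]
(-0.024, 0.032, 0.13) [379. 210.]
(-0.024, 0.048, 0.13) [393.2 210. ]
```

View pics/w3.png

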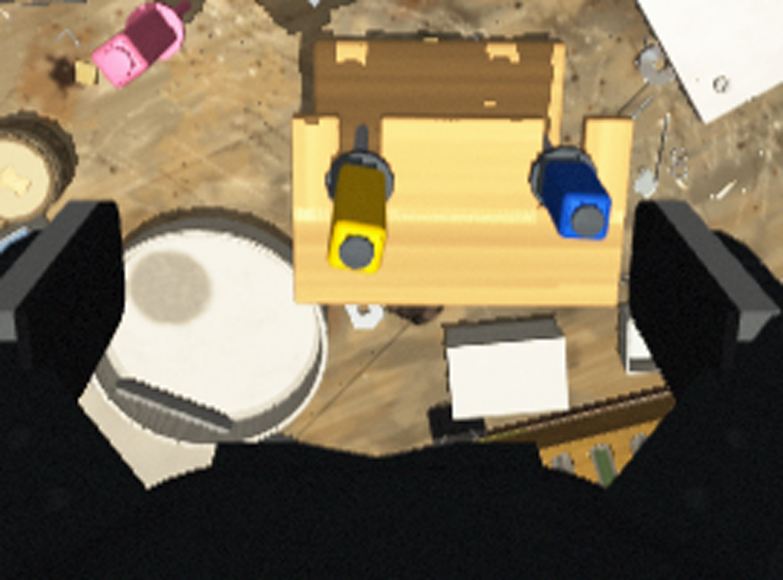

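The rack lies within about 1 mm of the prediction (front corners at (291,211) and (408,211)), and the yellow handle's top is at (313,257). Next is the grasp.

Emit:
jog_arm --increments '[[[-0.12, -0.0124, 0, 0, 0, 0, 100], [-0.12, -0.0124, 0, 0, 0, 0, 100], [0, 0, 0.1, 0, 0, 0, 100], [0, 0, 0.12, 0, 0, 0, 100], [0, 0, 0.12, 0, 0, 0, 100], [0, 0, 0.1, 0, 0, 0, 100], [0, 0, 0.072, 0, 0, 0, 100], [0, 0, 0, 0, 0, 0, 100], [0, 0, 0, 0, 0, 0, 100], [0, 0, 0, 0, 0, 0, 255], [0, 0, 0, 0, 0, 0, 255], [0, 0, 0, 0, 0, 0, 255], [0, 0, 0, 0, 0, 0, 255], [0, 0, 0, 0, 0, 0, 255], [0, 0, 0, 0, 0, 0, 255], [0, 0, 0, 0, 0, 0, 255]]]' --force 60

```text
clock: 5.8
tcp_pos: [0.6122, -0.3217, 0.154]
orientation: [0.001, -0.039, 0.999, -0.001]
wrist_force: [-0.3, 0.7, 7.2]
finger_gap: 0.0175
grip_force: 58.5
```

Run:
```python
from h import *
s=env.get_state();print({k:np.round(s[k],4).tolist() for k in("clock","joint_pos","tcp_pos","orientation","wrist_force","finger_gap","grip_force")})
```

```text
{'clock': 5.8, 'joint_pos': [-0.5999, 0.5612, 0.29, 1.2962, 0.0004, -0.6781], 'tcp_pos': [0.6122, -0.3217, 0.154], 'orientation': [0.0014, -0.0391, 0.9992, -0.0008], 'wrist_force': [-0.2786, 0.6662, 7.2086], 'finger_gap': 0.0175, 'grip_force': 58.5206}
```

Emit:
jog_arm --increments '[[[0, 0, -0.03, 0, 0, 0, 255], [0, 0, -0.03, 0, 0, 0, 255], [0, 0, 0, 0, 0, 0, 255], [0.08, 0, 0, 0, 0, 0, 255], [0.11, 0, 0, 0, 0, 0, 255], [0.11, 0, 0, 0, 0, 0, 255], [0, 0, -0.1, 0, 0, 0, 255], [0, 0, -0.15, 0, 0, 0, 255], [0, 0, -0.15, 0, 0, 0, 255], [0, 0, 0, 0, 0, 0, 255], [0, 0, 0, 0, 0, 0, 255]]]'

```text
clock: 6.9
tcp_pos: [0.537, -0.3275, 0.2678]
orientation: [0.001, -0.039, 0.999, -0.001]
wrist_force: [0.5, 0.3, -1.2]
finger_gap: 0.017
grip_force: 58.8
```

Run:
```python
from h import *
s=env.get_state();print({k:np.round(s[k],4).tolist() for k in("clock","joint_pos","tcp_pos","orientation","wrist_force","finger_gap","grip_force")})
k=rot(s["orientation"]);t=np.array(s["tcp_pos"])
ims=[]
for n in("side","scene"):
    c=cam(n)
    # pick model pts in tool axes: origin .024 beyond tcp
    ps=[t+k@np.array([dx,0,.024+dz]) for dx,dz in((0,0),(0,.06),(-.022,.06),(-.022,.053))]
    uv=proj(c,ps);print(n,uv.round(1).tolist(),[np.round(r["uv"]).tolist() for r in spotter.landmark_of("pick",n)])
    x,y=(uv[1]-[40,40]).astype(int);im=cv2.resize(c["im"][y:y+75,x:x+75],None,fx=5,fy=5,interpolation=cv2.INTER_CUBIC)
    for q in uv: cv2.circle(im,tuple(((q-[x,y]+.5)*5).astype(int)),3,(255,0,255),1)
    ims.append(im)
cv2.imwrite("pics/p4.png",np.hstack(ims))
```

```text
{'clock': 6.9, 'joint_pos': [-0.6751, 0.4174, 0.3373, 1.4884, 0.0001, -0.7534], 'tcp_pos': [0.537, -0.3275, 0.2678], 'orientation': [0.0009, -0.0391, 0.9992, -0.0007], 'wrist_force': [0.4566, 0.333, -1.2276], 'finger_gap': 0.017, 'grip_force': 58.7935}
side [[384.9, 121.3], [381.5, 142.8], [370.9, 138.3], [371.2, 135.9]] [[378.0, 144.0], [382.0, 121.0]]
scene [[388.7, 124.7], [385.5, 146.1], [376.4, 143.0], [376.7, 140.6]] [[386.0, 157.0], [389.0, 128.0]]
```

View pics/p4.png

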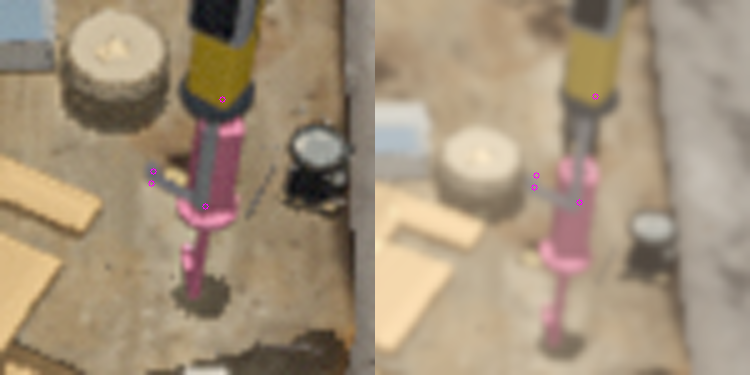

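The pick is held; its shank and toe fall on the model points at side (381,143) and scene (385,146).

Emit:
jog_arm --increments '[[[0, 0, 0, 0, 0, -0.0245, 255], [-0.0312, 0.162, 0, 0, 0, 0, 255], [-0.0312, 0.162, 0, 0, 0, 0, 255], [-0.0312, 0.162, 0, 0, 0, 0, 255], [-0.0312, 0.162, 0, 0, 0, 0, 255], [-0.0312, 0.162, 0, 0, 0, 0, 255], [-0.0312, 0.162, 0, 0, 0, 0, 255], [-0.0312, 0.162, 0, 0, 0, 0, 255], [-0.0312, 0.162, 0, 0, 0, 0, 255], [0, 0, 0.12, 0, 0, 0, 255], [0, 0, 0.12, 0, 0, 0, 255], [0, 0, 0.12, 0, 0, 0, 255], [0, 0, 0.089, 0, 0, 0, 255], [0, 0, 0, 0, 0, 0, 255], [0, 0, 0, 0, 0, 0, 255]]]'

```text
clock: 8.6
tcp_pos: [0.5474, 0.0029, 0.1542]
orientation: [-0.001, -0.078, 0.997, 0.0]
wrist_force: [0.1, 0.0, 0.1]
finger_gap: 0.017
grip_force: 58.9
```

Run:
```python
from h import *
s=env.get_state();print({k:np.round(s[k],4).tolist() for k in("clock","joint_pos","tcp_pos","orientation","wrist_force","finger_gap")})
k=rot(s["orientation"]);t=np.array(s["tcp_pos"])
F=np.array([.604,.0105]);y=.155;cs,sn=np.cos(y),np.sin(y)
fx=lambda L:[F[0]+cs*L[0]-sn*L[1],F[1]+sn*L[0]+cs*L[1],L[2]]
ims=[]
for n in("side","wrist"):
    c=cam(n)
    ps=[t+k@np.array([dx,0,.024+dz]) for dx,dz in((0,0),(0,.06),(-.022,.06),(-.022,.053))]
    uv=proj(c,ps)
    r=proj(c,[fx(L) for L in((0,-.014,.0865),(0,.014,.0865),(0,-.014,.064),(0,.014,.064))])
    print(n,uv.round(1).tolist(),r.round(1).tolist())
    x,y=(r.mean(0)-[37,50]).astype(int);im=cv2.resize(c["im"][y:y+100,x:x+75],None,fx=5,fy=5,interpolation=cv2.INTER_CUBIC)
    for q in uv: cv2.circle(im,tuple(((q-[x,y]+.5)*5).astype(int)),3,(255,0,255),1)
    for q in r: cv2.circle(im,tuple(((q-[x,y]+.5)*5).astype(int)),3,(255,255,0),1)
    ims.append(im)
cv2.imwrite("pics/p5.png",np.hstack(ims))
```

```text
{'clock': 8.6, 'joint_pos': [-0.1415, 0.2844, -0.1318, 1.1568, 0.0001, -0.2968], 'tcp_pos': [0.5474, 0.0029, 0.1542], 'orientation': [-0.001, -0.0776, 0.997, 0.0003], 'wrist_force': [0.114, 0.0034, 0.0613], 'finger_gap': 0.017}
side [[273.2, 290.0], [275.9, 303.4], [264.9, 298.4], [264.5, 296.9]] [[250.6, 279.6], [242.8, 293.1], [252.0, 284.7], [244.4, 297.9]]
wrist [[320.7, 214.4], [320.5, 192.0], [320.5, 215.7], [320.5, 218.3]] [[303.1, 259.9], [335.0, 260.0], [304.4, 248.7], [333.8, 248.7]]
```

View pics/p5.png

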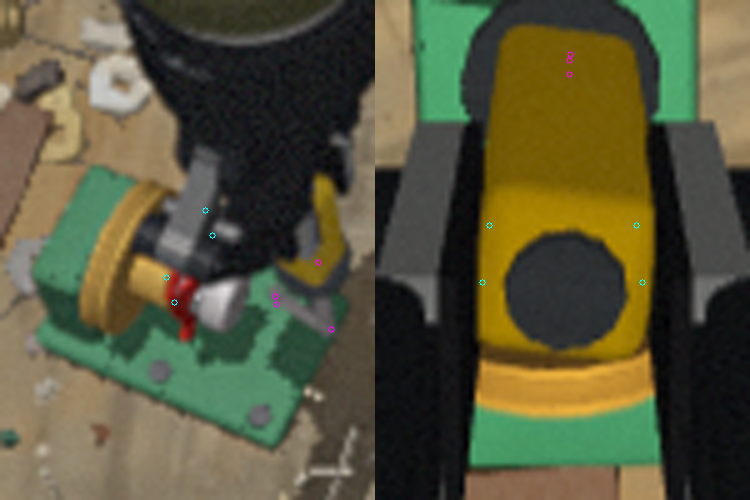

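The toe lies in front of the flange and in line with the eye (u≈320 against an eye centre of 319 in the wrist view); the gripper hides the loop itself in the side view. I'll insert the toe.

Emit:
jog_arm --increments '[[[-0.046, 0, 0, 0, 0, 0, 255], [-0.046, 0, 0, 0, 0, 0, 255], [-0.046, 0, 0, 0, 0, 0, 255], [-0.046, 0, 0, 0, 0, 0, 255], [0, 0, 0, 0, 0, 0, 255], [0, 0, 0, 0, 0, 0, 255]]]'

```text
clock: 9.3
tcp_pos: [0.5942, 0.0099, 0.1552]
orientation: [0.0, -0.078, 0.997, -0.0]
wrist_force: [-0.3, 0.1, -0.5]
finger_gap: 0.0169
grip_force: 58.9
```

Run:
```python
from h import *
s=env.get_state();print({k:np.round(s[k],4).tolist() for k in("clock","tcp_pos","orientation","wrist_force","ft_torque","finger_gap")})
c=cam("scene");d=cam("side")
cv2.imwrite("pics/p6.png",np.hstack([cv2.resize(k["im"][y:y+80,x:x+75],None,fx=5,fy=5,interpolation=cv2.INTER_CUBIC) for k,x,y in((c,240,235),(d,215,255))]))
```

```text
{'clock': 9.3, 'tcp_pos': [0.5942, 0.0099, 0.1552], 'orientation': [0.0004, -0.0776, 0.997, -0.0], 'wrist_force': [-0.3167, 0.0654, -0.4816], 'ft_torque': [0.0491, 0.022, -0.0295], 'finger_gap': 0.0169}
```

View pics/p6.png

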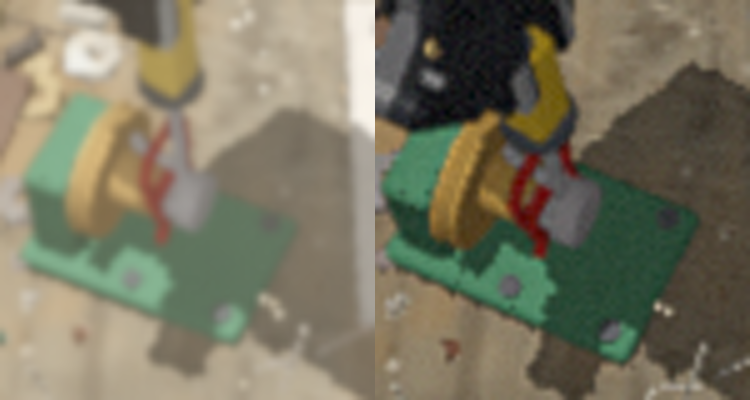

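The scene crop shows the toe through the eye, with its tip past the red loop at (137,140), and there's almost no contact force. I'll lift straight up, slowly.

Emit:
jog_arm --increments '[[[0, 0, -0.02, 0, 0, 0, 255], [0, 0, -0.02, 0, 0, 0, 255], [0, 0, -0.02, 0, 0, 0, 255], [0, 0, -0.02, 0, 0, 0, 255], [0, 0, -0.02, 0, 0, 0, 255], [0, 0, -0.02, 0, 0, 0, 255], [0, 0, -0.02, 0, 0, 0, 255], [0, 0, -0.03, 0, 0, 0, 255], [0, 0, -0.03, 0, 0, 0, 255], [0, 0, -0.03, 0, 0, 0, 255], [0, 0, -0.03, 0, 0, 0, 255], [0, 0, -0.03, 0, 0, 0, 255], [0, 0, -0.03, 0, 0, 0, 255], [0, 0, 0, 0, 0, 0, 255], [0, 0, 0, 0, 0, 0, 255], [0, 0, 0, 0, 0, 0, 255]]]'

```text
clock: 11.0
tcp_pos: [0.5933, 0.0099, 0.2343]
orientation: [-0.0, -0.078, 0.997, 0.0]
wrist_force: [-1.1, 0.7, -0.7]
finger_gap: 0.0173
grip_force: 59.1
```

```bash
cat > chk.py <<'E'
from h import *
def chk():
    s=env.get_state();print({k:np.round(s[k],4).tolist() for k in("clock","joint_pos","tcp_pos","orientation","wrist_force","finger_gap")})
    k=rot(s["orientation"]);t=np.array(s["tcp_pos"]);cs=[cam(n) for n in("scene","side")]
    for n,c in zip(("scene","side"),cs):
        ps=[t+k@np.array([dx,0,.024+dz]) for dx,dz in((0,0),(0,.06),(-.011,.06),(-.011,.09),(-.022,.053))]
        x0,y0=proj(c,[ps[3]])[0]
        hsv=cv2.cvtColor(c["im"],cv2.COLOR_BGR2HSV);m=((hsv[...,0]<8)|(hsv[...,0]>172))&(hsv[...,1]>150)&(hsv[...,2]>60)
        nn,_,st,ce=cv2.connectedComponentsWithStats(m.astype(np.uint8))
        print(n,"model org,bend,loop,ring-mid,tip",proj(c,ps).round(1).tolist())
        print("  red",[(st[i].tolist(),ce[i].round(1).tolist()) for i in range(1,nn) if st[i,4]>6 and np.hypot(*(ce[i]-[x0,y0]))<60])
        for tt in("ring","pick"): cam(n);print("  ",tt,[(np.round(r["uv"],1).tolist(),round(r["conf"],2)) for r in spotter.find_in(tt,n)])
E
python3 -c "from chk import *;chk()"
```

```text
{'clock': 11.0, 'joint_pos': [-0.1186, 0.3459, 0.1512, 1.3768, 0.0001, -0.2739], 'tcp_pos': [0.5933, 0.0099, 0.2343], 'orientation': [-0.0003, -0.0776, 0.997, 0.0001], 'wrist_force': [-1.0703, 0.6999, -0.7403], 'finger_gap': 0.0173}
scene model org,bend,loop,ring-mid,tip [[273.3, 226.2], [275.6, 246.1], [270.4, 244.2], [271.6, 253.4], [265.1, 240.1]]
  red []
   ring []
   pick [([273.2, 220.8], 0.66), ([384.2, 153.3], 0.51)]
side model org,bend,loop,ring-mid,tip [[242.7, 258.0], [247.4, 274.1], [241.6, 271.5], [243.9, 278.9], [235.2, 267.1]]
  red [([235, 266, 8, 22, 78], [238.6, 277.4])]
   ring [([238.0, 279.9], 0.41)]
   pick [([239.3, 256.1], 0.57)]
```

Emit:
jog_arm --increments '[[[0.007, -0.022, -0.0025, 0, 0, 0, 255], [0.0145, -0.044, -0.0045, 0, 0, 0, 255], [0.0241, -0.073, -0.0076, 0, 0, 0, 255], [0.0241, -0.073, -0.0076, 0, 0, 0, 255], [0.0241, -0.073, -0.0076, 0, 0, 0, 255], [0.0241, -0.073, -0.0076, 0, 0, 0, 255], [0.0241, -0.073, -0.0076, 0, 0, 0, 255], [0.0241, -0.073, -0.0076, 0, 0, 0, 255], [0.0241, -0.073, -0.0076, 0, 0, 0, 255], [0.0241, -0.073, -0.0076, 0, 0, 0, 255], [0.0241, -0.073, -0.0076, 0, 0, 0, 255], [0.0241, -0.073, -0.0076, 0, 0, 0, 255], [0.0241, -0.073, -0.0076, 0, 0, 0, 255], [0.0241, -0.073, -0.0076, 0, 0, 0, 255], [0.0241, -0.073, -0.0076, 0, 0, 0, 255], [0.0241, -0.073, -0.0076, 0, 0, 0, 255], [0.0241, -0.073, -0.0076, 0, 0, 0, 255], [0.0241, -0.073, -0.0076, 0, 0, 0, 255], [0.0145, -0.044, -0.0045, 0, 0, 0, 255], [0.007, -0.022, -0.0025, 0, 0, 0, 255]]]'

```text
clock: 13.5
tcp_pos: [0.5376, -0.3294, 0.2684]
orientation: [-0.0, -0.077, 0.997, 0.0]
wrist_force: [-0.5, -0.6, -0.8]
finger_gap: 0.0172
grip_force: 59.1
```

Emit:
jog_arm --increments '[[[0, 0, 0, 0, 0, 0.008, 255], [0, 0, 0, 0, 0, 0.0085, 255], [0, 0, 0, 0, 0, 0.008, 255], [0, 0, 0, 0, 0, 0, 255], [0, 0, 0, 0, 0, 0, 255], [0, 0, 0, 0, 0, 0, 255]]]'

```text
clock: 14.1
tcp_pos: [0.538, -0.3274, 0.2687]
orientation: [0.0, -0.039, 0.999, 0.0]
wrist_force: [0.7, -0.4, -1.2]
finger_gap: 0.0173
grip_force: 59.1
```

```bash
sed -i 's/>150)&/>110)\&/' chk.py; python3 -c "from chk import *;chk()"
```

```text
{'clock': 14.1, 'joint_pos': [-0.6741, 0.4216, 0.3457, 1.495, 0.0001, -0.753], 'tcp_pos': [0.538, -0.3274, 0.2687], 'orientation': [0.0, -0.0395, 0.9992, 0.0001], 'wrist_force': [0.6829, -0.4478, -1.2366], 'finger_gap': 0.0173}
scene model org,bend,loop,ring-mid,tip [[388.3, 124.3], [385.1, 145.7], [380.6, 144.1], [379.2, 154.2], [376.4, 140.2]]
  red [([375, 144, 6, 11, 42], [376.9, 149.0])]
   ring [([377.8, 150.5], 0.67)]
   pick [([387.2, 122.9], 0.63)]
side model org,bend,loop,ring-mid,tip [[384.5, 120.8], [381.1, 142.4], [375.8, 140.1], [374.4, 150.1], [370.8, 135.5]]
  red [([369, 132, 10, 28, 110], [373.0, 143.3])]
   ring [([371.9, 145.1], 0.62)]
   pick [([383.1, 122.9], 0.77), ([380.6, 144.2], 0.7)]
```

The ring still hangs on the hook (red at scene (377,149) and side (373,143)). I'll go down and into the slot.

Emit:
jog_arm --increments '[[[0, 0, 0.03, 0, 0, 0, 255], [0, 0, 0.055, 0, 0, 0, 255], [0, 0, 0.075, 0, 0, 0, 255], [0, 0, 0.075, 0, 0, 0, 255], [0, 0, 0.075, 0, 0, 0, 255], [0, 0, 0.055, 0, 0, 0, 255], [0, 0, 0.032, 0, 0, 0, 255], [0, 0, 0, 0, 0, 0, 255], [-0.02, 0, 0, 0, 0, 0, 255], [-0.035, 0, 0, 0, 0, 0, 255], [-0.04, 0, 0, 0, 0, 0, 255], [-0.04, 0, 0, 0, 0, 0, 255], [-0.04, 0, 0, 0, 0, 0, 255], [-0.04, 0, 0, 0, 0, 0, 255], [-0.04, 0, 0, 0, 0, 0, 255], [-0.028, 0, 0, 0, 0, 0, 255], [-0.0146, 0, 0, 0, 0, 0, 255], [0, 0, 0, 0, 0, 0, 255], [0, 0, 0, 0, 0, 0, 255]]]'

```text
clock: 16.5
tcp_pos: [0.6119, -0.322, 0.1693]
orientation: [-0.0, -0.039, 0.999, 0.0]
wrist_force: [0.1, 0.1, -2.0]
finger_gap: 0.0171
grip_force: 59.1
```

```bash
python3 -c "from chk import *;chk()"
```

```text
{'clock': 16.5, 'joint_pos': [-0.6003, 0.5608, 0.3265, 1.3369, -0.0, -0.6786], 'tcp_pos': [0.6119, -0.322, 0.1693], 'orientation': [-0.0002, -0.0391, 0.9992, 0.0001], 'wrist_force': [0.0938, 0.1072, -1.9607], 'finger_gap': 0.0171}
scene model org,bend,loop,ring-mid,tip [[354.2, 148.4], [352.7, 167.0], [348.6, 165.5], [348.0, 174.3], [344.7, 161.9]]
  red []
   ring []
   pick [([354.3, 142.8], 0.69), ([384.4, 148.9], 0.62)]
side model org,bend,loop,ring-mid,tip [[345.0, 140.5], [343.9, 159.0], [339.1, 157.0], [338.7, 165.6], [334.5, 152.8]]
  red []
   ring []
   pick [([341.9, 138.2], 0.62)]
```

Emit:
jog_arm --increments '[[[0, 0, 0.015, 0, 0, 0, 255], [0, 0, 0.015, 0, 0, 0, 255], [0, 0, 0.015, 0, 0, 0, 255], [0, 0, 0.012, 0, 0, 0, 255], [0, 0, 0.004, 0, 0, 0, 255], [0, 0, 0, 0, 0, 0, 255], [0, 0, 0, 0, 0, 0, 255]]]'

```text
clock: 17.7
tcp_pos: [0.6121, -0.322, 0.1542]
orientation: [0.0, -0.039, 0.999, 0.0]
wrist_force: [-0.5, -0.5, -0.1]
finger_gap: 0.0171
grip_force: 59.1
```

Emit:
jog_arm --increments '[[[0, 0, 0.002, 0, 0, 0, 255], [0, 0, 0, 0, 0, 0, 180], [0, 0, 0, 0, 0, 0, 140], [0, 0, 0, 0, 0, 0, 100], [0, 0, 0, 0, 0, 0, 100], [0, 0, 0, 0, 0, 0, 100], [0, 0, 0, 0, 0, 0, 100], [0, 0, -0.04, 0, 0, 0, 100], [0, 0, -0.08, 0, 0, 0, 100], [0, 0, -0.12, 0, 0, 0, 100], [0, 0, -0.15, 0, 0, 0, 100], [0.1, 0, -0.1, 0, 0, 0, 100], [0.14, 0, 0, 0, 0, 0, 100], [0, 0, 0, 0, 0, 0, 100], [0, 0, 0, 0, 0, 0, 100]]]'

```text
clock: 19.2
tcp_pos: [0.552, -0.3269, 0.2773]
orientation: [0.001, -0.039, 0.999, -0.0]
wrist_force: [0.4, 0.3, 0.4]
finger_gap: 0.0519
grip_force: 0.0
```

Run:
```python
from h import *
s=env.get_state();print({k:np.round(s[k],4).tolist() for k in("clock","tcp_pos","wrist_force","finger_gap")})
old=dict(np.load("w3.npz"))
G=np.array([.6122,-.3217,.130])
for n in("wrist","scene","side"):
    c=cam(n)
    f=spotter.find_in("pick",n);r=spotter.find_in("ring",n)
    hsv=cv2.cvtColor(c["im"],cv2.COLOR_BGR2HSV)
    ym=((hsv[...,0]>22)&(hsv[...,0]<32)&(hsv[...,1]>200)).astype(np.uint8)
    rm=(((hsv[...,0]<7)|(hsv[...,0]>174))&(hsv[...,1]>120)&(hsv[...,2]>40)).astype(np.uint8)
    P=proj(c,[G,G+[0,0,.033],G+[0,0,.06],G+[.011,0,-.08]]);print(n,"expect org,mid,top,ring",P.round(1).tolist())
    for nm,m in(("yel",ym),("red",rm)):
        k,_,st,ce=cv2.connectedComponentsWithStats(m);print(" ",nm,[(st[i].tolist(),ce[i].round(1).tolist()) for i in range(1,k) if st[i,4]>5 and np.hypot(*(ce[i]-P[1]))<60])
    print("  pick",[(np.round(q["uv"]).tolist(),round(q["conf"],2)) for q in f],"ring",[(np.round(q["uv"]).tolist(),round(q["conf"],2)) for q in r])
```

```text
{'clock': 19.2, 'tcp_pos': [0.552, -0.3269, 0.2773], 'wrist_force': [0.4496, 0.3413, 0.4029], 'finger_gap': 0.0519}
wrist expect org,mid,top,ring [[320.5, 230.3], [320.5, 242.5], [320.6, 254.6], [319.7, 216.1]]
  yel [([310, 227, 20, 37, 471], [319.6, 243.3])]
  red [([322, 213, 5, 9, 36], [324.2, 217.2]), ([313, 218, 4, 5, 16], [314.6, 219.8])]
  pick [([320.0, 243.0], 0.89), ([244.0, 184.0], 0.89)] ring [([326.0, 216.0], 0.42)]
scene expect org,mid,top,ring [[353.6, 153.3], [354.5, 142.6], [355.2, 133.4], [347.9, 175.6]]
  yel []
  red []
  pick [([382.0, 151.0], 0.68), ([353.0, 140.0], 0.63)] ring []
side expect org,mid,top,ring [[344.5, 145.4], [345.1, 134.7], [345.7, 125.5], [338.6, 166.8]]
  yel [([340, 126, 10, 21, 118], [344.2, 136.4])]
  red []
  pick [([381.0, 138.0], 0.63), ([343.0, 138.0], 0.53)] ring []
```

The pick stands upright in its slot, with its handle within 1 px of the expected spot. The red ring shows through the slot where it should hang, and the gripper is clear.

```bash
python3 -c "
from workcell import ticket
print(ticket.hand_in())"
```

```text
the job is handed in; nothing more can be done
None
```

The job is handed in at about 19 s of the 51 s allowed: the yellow pick lifted the red ring off the spindle, carried it clear of the fixture, and hangs upright in its rack slot with the ring still on the hook; the gripper has let go and is clear (last check by camera measurements; no verdict came back).

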